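# Load the parts dryer and latch its tray

## Robot

A 6-joint arm with a two-finger parallel gripper is mounted at the origin on the work surface. World frame = base frame: x ahead of the robot, y to its left, z up, the work surface at z = 0. Lengths are in m, angles in degrees, forces in N, time in s.
With the tool pointing down it reaches from about 0.35 to 0.975 m from the base axis. Payload 17.4 kg.
Tool frame: the origin (TCP) lies on the centre line of the jaws, within the pads' length; the fingertips stand 22 mm ahead of it and the grasp point (between the pads) lies 3 mm ahead of it; z points along the fingers, y is the line along which they close (so a half turn about z gives the same grasp; the last joint's range is limited). The gripper opens to 85 mm and grips with 20 to 120 N. Pads are 22 mm wide; open, the fingers measure 114 mm over their backs; the gripper's body (76 mm by 85 mm) begins 54 mm behind the grasp point. The pads swing forward as they close: fully open they stand 13 mm farther back than shut.
Start: joints at [-74.072, 6.646, 82.598, -0, 90.757, -2.166], TCP at [0.21, -0.642, 0.253] pointing down, gripper open.
Joint ranges: [-162.19, 162.19], [-47.58, 125.68], [4.15, 143.07], [-65.23, 245.23], [0.69, 171.88], [-170.13, 170.13]. Speed limits (degrees/s): [108.29, 108.29, 127.2, 180, 180, 180].

## Interface

Orientations are given as [roll, pitch, yaw] about the fixed x, y, z axes, in that order (R = Rz(yaw) Ry(pitch) Rx(roll)).
In Python, from station import readout, vision, robot gives the robot as it stands.
- The arm moves only by the tool drive_tool, never from a script. Its argument "commands" is a list of rows, each a list of 5 numbers: the shift along the tool's x, y, z in mm, then the turn about the tool's z in rad, then the finger opening in mm, from 0 to 85.4. A call has exactly 8 rows; each row shifts and turns the commanded pose from where the row before left it, along the tool's axes as they then stand; what a row does not reach is not made up. A row lasts 1/8 s, in which the tool goes at most 62.5 mm and 10.7 degrees, less where a joint would pass 70% of its speed; a pose out of reach is approached as far as the arm can. A call with a gripper value outside its range is refused whole. The fingers move at their own pace and stop on an object; "grip_force" is the grip in N (left out, the last holds). Time passes only in rows, so rows that do not move let the fingers close, or fill a call up. It gives the time, the measured TCP pose, the force, the opening and the grip force at its end, in the units of the state.
- readout.get_state(): the state, without advancing time (a new reading comes with each control period).
- vision.grab_frame(name): name is "scene" or "top"; returns a dict with "img" (400x640x3 uint8, red, green, blue), "fov_y" (degrees; the focal length in pixels is half the picture's height over the tangent of half this angle, whatever the lens; pixels are square), "cx", "cy" (the principal point, pixels), "origin" and "rotation" of the camera in the world. Camera axes: x right, y down, z forward; pixel columns grow to the right and rows downward; lengths in m; the calibration is good to about 2 mm. A picture is of the moment at which its call begins. There is no depth.
- robot.sign_off(): hands the job in; it is judged then, once.
Trained networks look in a picture, given as the dict that the camera call returned (one of the last four; its "shot" number tells which), for a name from the list of things; names that differ only in an ending like _2 or _b are one class to them, and where a whole thing is asked for, a point or a joint stands for the part that bears it (a point fixed in the world has none). Each returns a list of dicts, best first, with "score" (0 to 1); they miss things now and then, are a little off and sometimes report something else, mostly with a low value. They report only what shows in the picture. A call takes as long as a camera call. They do not tell look-alikes from the thing itself.
- vision.regions_of(picture, query): "mask" (400x640 bool, what is visible of it) and "extent" ([left, top, width, height] in pixels, round what is visible of it).
- vision.spot_point(picture, query): "position" ([column, row] in pixels: a listed point, or the origin of a listed thing).
The state is a dict: "time": time; "qpos": joint angles; "joint_vel": joint speeds; "joint_efforts": joint torques, N m; "tcp_pos": TCP position; "tcp_rot": TCP orientation; "wrist_force": force on the tool from outside, world axes, zero at the start; "wrist_torque": the same for the moment, N m; "finger_gap": finger opening in m; "gripper_force": force on a finger pad.
Only numpy, scipy, OpenCV 4.12 (cv2) and the standard library are available. Lean on these libraries where they do the work, as an engineer would, in place of code of your own. Each camera call takes 0.05 s, during which the arm holds its last target. There are 200 camera calls.

## Task

Put the long-stemmed copper tee, lying flat, into the open tray of the little green parts dryer and let go of it. Then push the tray in against its stop so that the push-push catch takes it, back away, and see that the tray stays in with the tee inside.

Things in the scene. Friction and masses are not known exactly. Their poses are not given: they have to be found in the camera images.
- tee: Long-stemmed copper tee of 22 mm tube, lying flat, 110 g: crossbar 60 mm long, stem ending 70 mm from the crossbar's axis. A short-stemmed tee and an elbow of the same copper lie near. Origin: on the stem's axis, 32 mm from the crossbar's axis, 11 mm above the underside: grip here, across the stem. x along the stem to its free end, y along the crossbar, z up.
- tray (a joint): Travel of the aluminium tray, m: 0 out (start), 0.115 hard stop. A spring pushes it out (2.5 N when out, 4.6 N when in; pushing it in at the end takes up to 8 N). Push-push catch: pushed past 0.1125 and let go, it returns to about 0.105 and stays; let go earlier, it slides out to 0. Once latched, another push to the stop releases it.
- tray_in (a point): Centre of the tray's inner floor, 20 mm above the table; moves with the tray. Inside 108 mm long (x) by 130 mm wide (y), walls 25 mm high. x points level in the pushing-in direction, y across, z up. The dryer's roof, 64 mm above the table (rear hump 114 mm, starts 110 mm behind the front face), clears the tray floor by 36 mm: the tee must lie flat.
- tray_front (a point): Point to push on: centre line of the outer face of the tray's upright front panel, 40 mm above the table. Panel 176 mm wide, from 6 to 60 mm above the table. Moves with the tray; axes as tray_in, pushing in is +x. With the tray out it stands 125 mm in front of the dryer's 200 mm wide front face; at the stop 10 mm: it never goes inside.
Mind the look-alikes: they are no part of the job. Leave any blue or white look-alike of the tee alone.

How it is judged:
By the outcome, as a careful person would: the job done as asked, in the order asked, and still so for the second after the job is handed in, with the robot touching nothing.
It also fails if it takes over 48 s, if anything falls off the work surface, if the arm or the gripper's body presses on something with over 40 N, if the wrist force passes 120 N, or if a joint passes its speed limit or range.

## Working session

There is one attempt and no reset: what is moved stays moved. The work goes in short steps, Python scripts to look and compute and a tool call to move; the robot and the scene stay as the last step left them, time stands still between calls to the robot, and variables do not carry over. Pictures are saved under pics/ and viewed, at most 10 in all, crops included, and the job is handed in when it is done.

Besides the shell and the picture viewer there is one more tool, called after "Call:" by a JSON object that holds its "name" and its "arguments". drive_tool: Moves the arm, as the interface text tells. Its arguments: {"type":"object","properties":{"commands":{"type":"array","items":{"type":"array","items":{"type":"number"}}},"grip_force":{"type":"number"}},"required":["commands"]}

```bash
mkdir -p pics; cat > h.py <<'E'
import numpy as np, cv2
from station import readout, vision, robot
def ray(p,uv):
    f=200/np.tan(np.radians(p["fov_y"])/2)
    d=np.array([(uv[0]-p["cx"])/f,(uv[1]-p["cy"])/f,1.])
    return np.array(p["origin"]),np.array(p["rotation"])@d
def at(p,uv,z):
    o,d=ray(p,uv); return o+d*(z-o[2])/d[2]
def save(p,n): cv2.imwrite(f"pics/{n}.png",p["img"][:,:,::-1])
E
python3 - <<'E'
from h import *
print(readout.get_state()["tcp_rot"])
for n in ("top","scene"):
    p=vision.grab_frame(n); save(p,n+"0")
    print(n,p["fov_y"],p["origin"],np.round(p["rotation"],3).tolist())
    for q,z in (("tee",.011),("tray_in",.02),("tray_front",.04)):
        for d in vision.spot_point(p,q): print(q,round(d["score"],2),np.round(d["position"],1),np.round(at(p,d["position"],z),4))
    for d in vision.regions_of(p,"tee"): print("reg",round(d["score"],2),d["extent"])
E
```

```text
[-1.79933345e+02 -2.18520079e-03  1.80947380e+01]
top 53.64560769128213 [ 0.42985579 -0.06027954  0.88487777] [-169.505, -0.988, -91.185]Traceback (most recent call last):
  File "<stdin>", line 7, in <module>
  File "h.py", line 8, in at
    o,d=ray(p,uv); return o+d*(z-o[2])/d[2]
                                       ~^^^
IndexError: invalid index to scalar variable.
```

```bash
sed -i 's/np.array(p\["rotation"\])@d/Rotation.from_euler("xyz",p["rotation"],degrees=True).as_matrix()@d/; 1a from scipy.spatial.transform import Rotation' h.py
python3 - <<'E'
from h import *
for n in ("top","scene"):
    p=vision.grab_frame(n); save(p,n+"0")
    print(n,p["fov_y"],p["origin"],p["rotation"])
    for q,z in (("tee",.011),("tray_in",.02),("tray_front",.04)):
        for d in vision.spot_point(p,q): print(q,round(d["score"],2),np.round(d["position"],1),np.round(at(p,d["position"],z),4))
    for d in vision.regions_of(p,"tee"): print("reg",round(d["score"],2),d["extent"])
E
```

```text
top 53.64560769128213 [ 0.42985579 -0.06027954  0.88487777] [-169.50488756   -0.98803442  -91.18454536]
tee 0.98 [334.8 126.2] [ 0.7574 -0.1045  0.011 ]
tee 0.83 [364.1 180.3] [ 0.6274 -0.1677  0.011 ]
tee 0.82 [414.6 191.9] [ 0.5986 -0.2811  0.011 ]
tee 0.75 [303.9 193.3] [ 0.5997 -0.031   0.011 ]
tray_in 0.78 [197.3 218.8] [0.5452 0.2025 0.02  ]
tray_front 0.86 [189.  245.3] [0.4865 0.2117 0.04  ]
reg 0.92 [344.2, 168.3, 34.0, 31.3]
reg 0.89 [404.6, 169.7, 28.4, 38.8]
reg 0.71 [325.2, 111.0, 29.2, 33.2]
reg 0.61 [285.4, 175.9, 28.3, 37.0]
scene 49.041796940606474 [ 1.26829232 -0.51918353  0.64105889] [-125.4465884     0.83223813   54.90756004]
tee 0.97 [350.3 259.1] [ 0.7558 -0.1006  0.011 ]
tee 0.96 [285.3 240.4] [ 0.627  -0.1789  0.011 ]
tee 0.95 [233.2 254.7] [ 0.6015 -0.2908  0.011 ]
tee 0.72 [331.2 209.2] [ 0.5952 -0.0325  0.011 ]
tray_in 0.71 [391.6 164.3] [0.5387 0.2107 0.02  ]
tray_front 0.73 [382.1 148.2] [0.4828 0.2242 0.04  ]
reg 0.69 [218.1, 237.1, 29.8, 29.9]
reg 0.65 [274.4, 224.2, 33.2, 29.4]
reg 0.63 [326.5, 241.9, 39.4, 31.6]
reg 0.61 [317.1, 193.5, 26.9, 28.7]
```

View pics/top0.png

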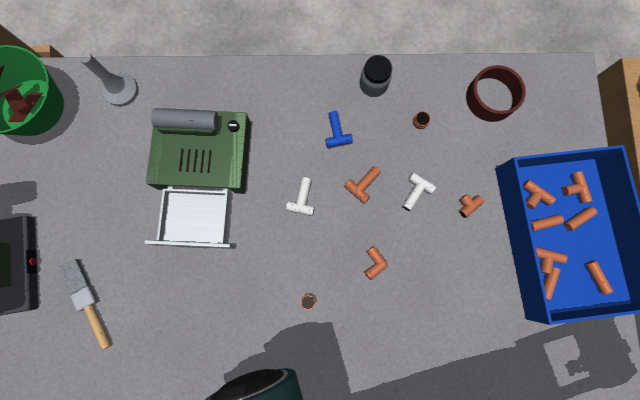

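View pics/scene0.png

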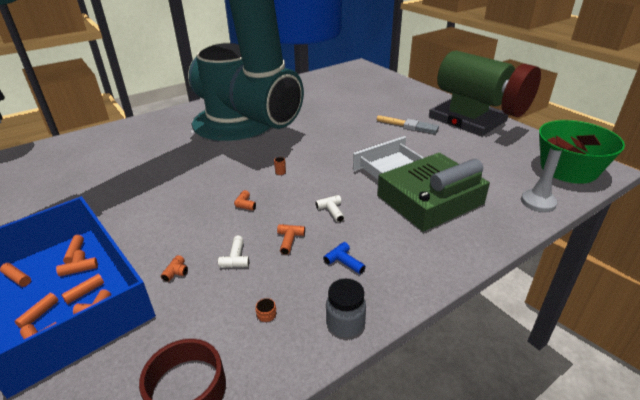

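Candidates: copper long tee (364,184); short copper tee (471,205); elbow (376,263); white tees (302,198), (419,190); blue tee (338,130); copper pieces in the blue bin. I choose (364,184) and check it in a crop.

```bash
cat >> h.py <<'E'
from scipy.optimize import minimize
def fit_tee(p,uv,z=.011,seg=None,r=45):
    hsv=cv2.cvtColor(p["img"],cv2.COLOR_RGB2HSV)
    m=((hsv[...,0]<14)&(hsv[...,1]>110)&(hsv[...,2]>50)).astype(np.uint8) if seg is None else seg.astype(np.uint8)
    n,l,st,c=cv2.connectedComponentsWithStats(m)
    k=min((i for i in range(1,n) if st[i,4]>60),key=lambda i:np.hypot(*(c[i]-uv)))
    v,u=np.nonzero(l==k)
    W=np.array([at(p,(a+s,b+t),z)[:2] for a,b in zip(u,v) for s in(-.25,.25) for t in(-.25,.25)])
    def cost(q):
        cs,sn=np.cos(q[2]),np.sin(q[2]); d=W-q[:2]
        x=d@[cs,sn]; y=d@[-sn,cs]
        a=np.maximum(np.abs(x+32)-11*1,np.abs(y)-30); b=np.maximum(np.abs(x-3)-35,np.abs(y)-11)
        e=np.minimum(a,b); return np.mean(np.maximum(e,0)**2)*10+np.mean((e<0)*-1.0)
    W=W*1000; best=None
    for t in np.arange(0,2*np.pi,np.pi/6):
        o=minimize(cost,[*W.mean(0),t],method="Nelder-Mead",options=dict(initial_simplex=[[*W.mean(0)+s[:2],t+s[2]] for s in ((0,0,0),(15,0,0),(0,15,0),(0,0,.4))]))
        if best is None or o.fun<best.fun: best=o
    return best.x[:2]/1000,np.degrees(best.x[2])%360,best.fun,len(v)
E
python3 - <<'E'
from h import *
T=vision.grab_frame("top");S=vision.grab_frame("scene")
print(fit_tee(T,(364,184))); print(fit_tee(S,(290,238)))
c=np.hstack([cv2.resize(T["img"][150:270,260:380+10],(390,360),interpolation=3) if 0 else cv2.resize(T["img"][155:255,140:240],(400,400),interpolation=2),cv2.resize(T["img"][135:235,315:415],(400,400),interpolation=2)])
cv2.imwrite("pics/crop1.png",c[:,:,::-1])
E
```

```text
(array([ 0.62708242, -0.17259139]), np.float64(316.0196456723173), np.float64(-0.9084700660253591), 468)
(array([ 0.62514712, -0.17227245]), np.float64(315.9644607255129), np.float64(15.265685389262794), 416)
```

View pics/crop1.png

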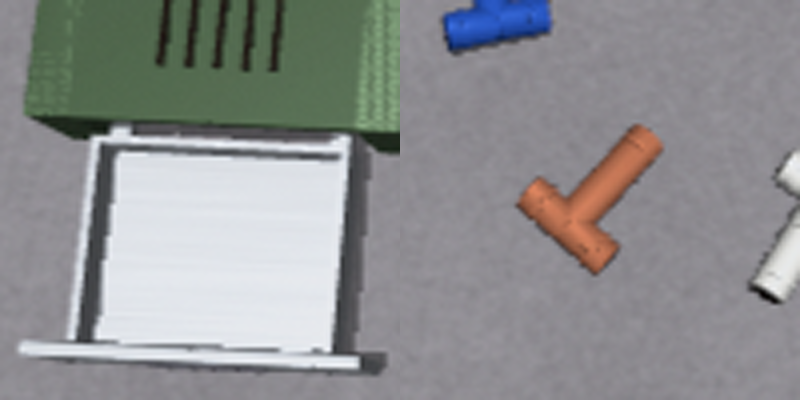

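The left crop shows the tray out, and the right crop shows a copper tee with a long stem, alone and flat, so the choice holds. Now tray geometry.

```bash
python3 - <<'E'
from h import *
T=vision.grab_frame("top")
g=lambda u,v,z:np.round(at(T,(140+u/4,155+v/4),z),4)[:2]
for n,u,v,z in (("panel top L out",20,350,.06),("panel top R out",360,368,.06),("floor nearL",95,345,.02),("floor farL",117,150,.02),("farR top wall",350,140,.045),("farL top wall",95,140,.045),("roof L",25,115,.064),("roof R",400,132,.064),("wall R near top",340,345,.045),("wall L near top",72,340,.045)): print(n,g(u,v,z))
for q,z in (("tray_in",.02),("tray_front",.04)):
  for d in vision.spot_point(T,q): print(q,at(T,d["position"],z))
print(readout.get_state()["tcp_rot"],readout.get_state()["tcp_pos"])
E
```

```text
panel top L out [0.4926 0.2956]
panel top R out [0.48  0.121]
floor nearL [0.4976 0.2728]
floor farL [0.605  0.2664]
farR top wall [0.6032 0.1325]
farL top wall [0.6056 0.269 ]
roof L [0.6157 0.2989]
roof R [0.6032 0.1019]
wall R near top [0.4931 0.1351]
wall L near top [0.4985 0.2753]
tray_in [0.54573188 0.20836844 0.02      ]
tray_front [0.49229732 0.20899594 0.04      ]
[1.79997230e+02 1.20299419e-03 1.80928195e+01] [ 0.20961357 -0.64165802  0.2533212 ]
```

Call:
{"name": "drive_tool", "arguments": {"commands": [[34,-20,0,0,85],[34,-20,0,0,85],[34,-20,0,0,85],[34,-20,0,0,85],[34,-20,0,0,85],[34,-20,0,0,85],[34,-20,0,0,85],[34,-20,0,0,85]], "grip_force": 40}}

```text
time: 1.85
tcp_pos: [0.4192, -0.404, 0.2535]
tcp_rot: [180.0, -0.0, 18.1]
wrist_force: [-0.1, 0.4, 0.5]
finger_gap: 0.0852
gripper_force: 0.0
```

Call:
{"name": "drive_tool", "arguments": {"commands": [[34,-20,0,0,85],[34,-20,0,0,85],[34,-20,0,0,85],[34,-20,0,0,85],[34,-20,0,0,85],[34,-20,0,0,85],[34,-20,0,0,85],[34,-20,0,0,85]]}}

```text
time: 2.85
tcp_pos: [0.6281, -0.1674, 0.2534]
tcp_rot: [180.0, -0.0, 18.1]
wrist_force: [-0.0, 0.5, -0.3]
finger_gap: 0.0848
gripper_force: 0.0
```

Call:
{"name": "drive_tool", "arguments": {"commands": [[0,0,0,-0.18,85],[0,0,0,-0.18,85],[0,0,0,-0.18,85],[0,0,0,-0.18,85],[0,0,0,-0.18,85],[0,0,0,-0.18,85],[0,0,0,-0.18,85],[0,0,0,-0.18,85]]}}

```text
time: 3.85
tcp_pos: [0.6274, -0.1685, 0.2533]
tcp_rot: [180.0, 0.0, 100.9]
wrist_force: [-0.4, 0.2, 0.9]
finger_gap: 0.0852
gripper_force: 0.0
```

Call:
{"name": "drive_tool", "arguments": {"commands": [[0,0,0,-0.155,60],[0,0,0,-0.155,60],[0,0,0,-0.155,60],[0,0,0,-0.153,60],[0,0,40,0,60],[0,0,40,0,60],[0,0,40,0,60],[0,0,0,0,60]]}}

```text
time: 4.85
tcp_pos: [0.6261, -0.1681, 0.1304]
tcp_rot: [-179.9, -0.3, 136.0]
wrist_force: [-0.4, -0.1, 0.8]
finger_gap: 0.06
gripper_force: 0.0
```

Call:
{"name": "drive_tool", "arguments": {"commands": [[-3,-3,25,0,60],[0,0,25,0,60],[0,0,20,0,60],[0,0,15,0,60],[0,0,12,0,60],[0,0,8,0,60],[0,0,1,0,60],[0,0,0,0,60]]}}

```text
time: 5.85
tcp_pos: [0.6276, -0.1728, 0.0277]
tcp_rot: [180.0, 0.0, 136.0]
wrist_force: [-0.3, 0.1, 0.1]
finger_gap: 0.0602
gripper_force: 0.0
```

```bash
python3 - <<'E'
from h import *
S=vision.grab_frame("scene");T=vision.grab_frame("top")
c=np.hstack([cv2.resize(S["img"][180:300,230:350],(400,400),interpolation=2),cv2.resize(T["img"][125:245,305:425],(400,400),interpolation=2)])
cv2.imwrite("pics/crop2.png",c[:,:,::-1])
E
```

```text
(no output)
```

View pics/crop2.png

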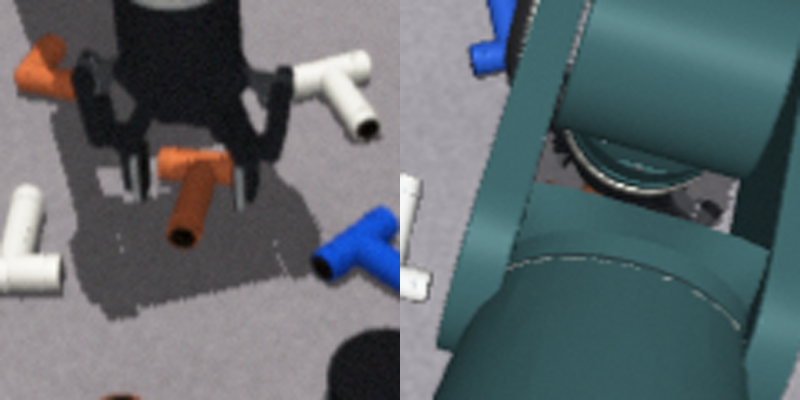

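The scene crop shows the fingers straddling the stem just ahead of the crossbar (tee near (285,232)). Lower slightly and grip.

Call:
{"name": "drive_tool", "arguments": {"commands": [[0,0,2,0,60],[0,0,0,0,15],[0,0,0,0,15],[0,0,0,0,15],[0,0,0,0,15],[0,0,0,0,15],[0,0,0,0,15],[0,0,0,0,15]], "grip_force": 40}}

```text
time: 6.95
tcp_pos: [0.6276, -0.1728, 0.0255]
tcp_rot: [180.0, 0.0, 136.0]
wrist_force: [-1.4, 0.4, 5.4]
finger_gap: 0.0204
gripper_force: 39.3
```

Call:
{"name": "drive_tool", "arguments": {"commands": [[0,0,-10,0,15],[0,0,-25,0,15],[0,0,-35,0,15],[0,0,-35,0,15],[0,0,-20,0,15],[0,0,0,0,15],[0,0,0,0,15],[0,0,0,0,15]]}}

```text
time: 7.95
tcp_pos: [0.6269, -0.1726, 0.1487]
tcp_rot: [-179.9, -0.1, 136.0]
wrist_force: [-0.4, -0.1, -1.0]
finger_gap: 0.0205
gripper_force: 39.2
```

Call:
{"name": "drive_tool", "arguments": {"commands": [[0,0,0,0.174,15],[0,0,0,0.174,15],[0,0,0,0.174,15],[0,0,0,0.174,15],[0,0,0,0.173,15],[0,0,0,0,15],[25,-7,0,0,15],[35,-10,0,0,15]]}}

```text
time: 8.95
tcp_pos: [0.6139, -0.1107, 0.1498]
tcp_rot: [-180.0, -0.0, 86.4]
wrist_force: [0.1, 0.1, -1.3]
finger_gap: 0.0201
gripper_force: 39.2
```

Call:
{"name": "drive_tool", "arguments": {"commands": [[45,-12,0,0,15],[45,-13,0,0,15],[45,-13,0,0,15],[45,-13,0,0,15],[45,-13,0,0,15],[45,-13,0,0,15],[40,-11,0,0,15],[0,0,0,0,15]]}}

```text
time: 9.95
tcp_pos: [0.5456, 0.2062, 0.1501]
tcp_rot: [-180.0, -0.0, 86.6]
wrist_force: [0.3, -1.4, -0.7]
finger_gap: 0.0202
gripper_force: 39.2
```

```bash
python3 - <<'E'
from h import *
S=vision.grab_frame("scene");T=vision.grab_frame("top")
print(readout.get_state()["tcp_pos"],readout.get_state()["tcp_rot"])
for q,z in (("tray_in",.02),("tray_front",.04)):
  for d in vision.spot_point(S,q): print(q,d["score"],at(S,d["position"],z))
c=np.hstack([cv2.resize(S["img"][80:230,310:460],(400,400),interpolation=2),cv2.resize(T["img"][135:285,120:270],(400,400),interpolation=2)])
cv2.imwrite("pics/crop3.png",c[:,:,::-1])
E
```

```text
[0.54643243 0.20391368 0.15008573] [-1.79985038e+02  1.35644214e-02  8.64190302e+01]
tray_in 0.84 [0.54111455 0.21133953 0.02      ]
tray_front 0.73 [0.48022234 0.21982818 0.04      ]
```

View pics/crop3.png

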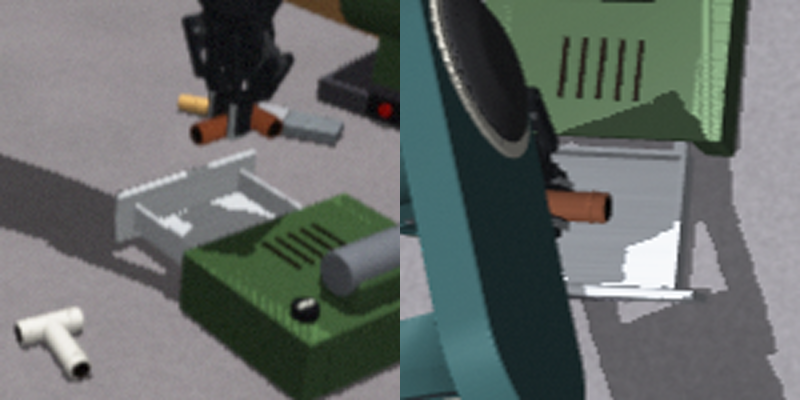

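The tee is held level over the open tray, stem toward the robot's right, clear of the dryer face and front panel. Lower it.

Call:
{"name": "drive_tool", "arguments": {"commands": [[0,0,20,0,15],[0,0,25,0,15],[0,0,20,0,15],[0,0,16,0,15],[0,0,12,0,15],[0,0,7,0,15],[0,0,2,0,15],[0,0,0,0,15]]}}

```text
time: 11.15
tcp_pos: [0.5473, 0.2035, 0.0487]
tcp_rot: [180.0, -0.0, 86.2]
wrist_force: [-0.5, -0.3, -1.0]
finger_gap: 0.0202
gripper_force: 39.2
```

Call:
{"name": "drive_tool", "arguments": {"commands": [[0,0,1,0,15],[0,0,1.5,0,15],[0,0,0,0,15],[0,0,0,0,15],[0,0,0,0,44],[0,0,0,0,44],[0,0,0,0,44],[0,0,0,0,44]]}}

```text
time: 12.15
tcp_pos: [0.5471, 0.2034, 0.0458]
tcp_rot: [180.0, -0.0, 86.2]
wrist_force: [-0.3, -0.2, -0.9]
finger_gap: 0.0438
gripper_force: 0.0
```

Call:
{"name": "drive_tool", "arguments": {"commands": [[0,0,-5,0,44],[0,0,-10,0,44],[0,0,-20,0,44],[0,0,-30,0,44],[0,0,-30,0,44],[0,0,-10,0,44],[0,0,0,0,44],[0,0,0,0,44]]}}

```text
time: 13.15
tcp_pos: [0.5466, 0.2032, 0.1497]
tcp_rot: [-179.9, 0.0, 86.2]
wrist_force: [0.2, -0.4, -0.2]
finger_gap: 0.0441
gripper_force: 0.0
```

Call:
{"name": "drive_tool", "arguments": {"commands": [[0,0,0,-0.174,20],[0,0,0,-0.174,0],[0,0,0,-0.174,0],[0,0,0,-0.174,0],[0,0,0,-0.174,0],[0,0,0,-0.174,0],[0,0,0,-0.174,0],[0,0,0,-0.174,0]], "grip_force": 60}}

```text
time: 14.15
tcp_pos: [0.5467, 0.2032, 0.1495]
tcp_rot: [-179.9, -0.1, 166.3]
wrist_force: [-0.4, 1.1, -0.1]
finger_gap: -0.0
gripper_force: 0.0
```

Call:
{"name": "drive_tool", "arguments": {"commands": [[0,0,0,-0.174,0],[0,0,0,-0.005,0],[20,0,0,0,0],[25,0,0,0,0],[25,0,0,0,0],[22,0,0,0,0],[15,0,0,0,0],[0,0,0,0,0]]}}

```text
time: 15.15
tcp_pos: [0.4399, 0.2105, 0.1508]
tcp_rot: [180.0, 0.0, 176.2]
wrist_force: [-0.4, 0.1, 0.2]
finger_gap: -0.0001
gripper_force: 0.0
```

```bash
python3 - <<'E'
from h import *
S=vision.grab_frame("scene");T=vision.grab_frame("top")
print(readout.get_state()["tcp_pos"],readout.get_state()["tcp_rot"])
c=np.hstack([cv2.resize(S["img"][80:230,310:460],(400,400),interpolation=2),cv2.resize(T["img"][135:285,120:270],(400,400),interpolation=2)])
cv2.imwrite("pics/crop4.png",c[:,:,::-1])
E
```

```text
[0.44070962 0.21042908 0.15084864] [1.79997215e+02 1.85426266e-02 1.76174600e+02]
```

View pics/crop4.png

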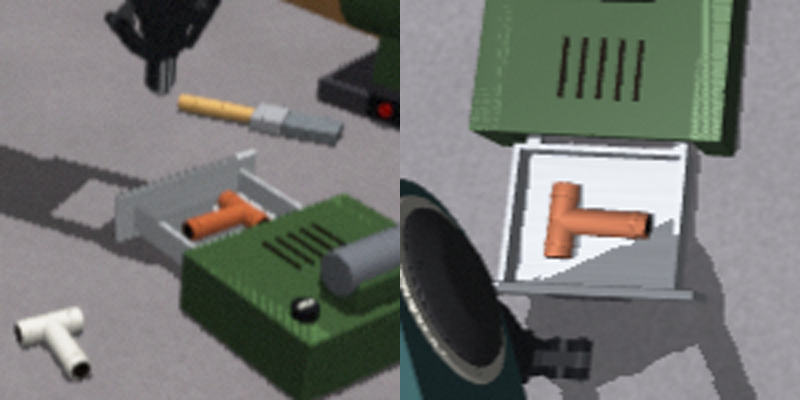

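The tee lies flat in the middle of the tray, released; the closed fingers stand before the front panel. Lower and approach.

Call:
{"name": "drive_tool", "arguments": {"commands": [[0,0,20,0,0],[0,0,25,0,0],[0,0,25,0,0],[0,0,20,0,0],[0,0,11,0,0],[0,0,0,0,0],[-10,0,0,0,0],[-10,0,0,0,0]]}}

```text
time: 16.25
tcp_pos: [0.4615, 0.2093, 0.0507]
tcp_rot: [180.0, 0.1, 176.2]
wrist_force: [-0.1, 0.2, 0.0]
finger_gap: 0.0002
gripper_force: 0.0
```

Call:
{"name": "drive_tool", "arguments": {"commands": [[-5,0,0,0,0],[-5,0,0,0,0],[-5,0,0,0,0],[-5,0,0,0,0],[-5,0,0,0,0],[-5,0,0,0,0],[-5,0,0,0,0],[0,0,0,0,0]]}}

```text
time: 17.25
tcp_pos: [0.4954, 0.2068, 0.0497]
tcp_rot: [180.0, -0.0, 176.2]
wrist_force: [-2.4, -0.1, 2.4]
finger_gap: -0.0001
gripper_force: 1.4
```

Call:
{"name": "drive_tool", "arguments": {"commands": [[-6,0,0,0,0],[-8,0,0,0,0],[-10,0,0,0,0],[-10,0,0,0,0],[-10,0,0,0,0],[-10,0,0,0,0],[-8,0,0,0,0],[-6,0,0,0,0]]}}

```text
time: 18.25
tcp_pos: [0.5634, 0.2024, 0.0497]
tcp_rot: [180.0, -0.0, 176.2]
wrist_force: [-7.1, 3.9, 2.5]
finger_gap: 0.0002
gripper_force: 3.6
```

Call:
{"name": "drive_tool", "arguments": {"commands": [[-5,0,0,0,0],[-4,0,0,0,0],[-3,0,0,0,0],[-2,0,0,0,0],[0,0,0,0,0],[0,0,0,0,0],[0,0,0,0,0],[0,0,0,0,0]]}}

```text
time: 19.25
tcp_pos: [0.5772, 0.2015, 0.0497]
tcp_rot: [180.0, -0.0, 176.2]
wrist_force: [-4.3, 2.8, 0.8]
finger_gap: 0.0003
gripper_force: 2.4
```

Call:
{"name": "drive_tool", "arguments": {"commands": [[-1.5,0,0,0,0],[-1.5,0,0,0,0],[-1,0,0,0,0],[-1,0,0,0,0],[-1,0,0,0,0],[-1,0,0,0,0],[-1,0,0,0,0],[0,0,0,0,0]]}}

```text
time: 20.25
tcp_pos: [0.5853, 0.2009, 0.0498]
tcp_rot: [180.0, 0.0, 176.2]
wrist_force: [-2.2, 2.4, -0.6]
finger_gap: -0.0
gripper_force: 1.3
```

Call:
{"name": "drive_tool", "arguments": {"commands": [[-1,0,0,0,0],[0,0,0,0,0],[-1,0,0,0,0],[0,0,0,0,0],[-1,0,0,0,0],[0,0,0,0,0],[-1,0,0,0,0],[0,0,0,0,0]]}}

```text
time: 21.25
tcp_pos: [0.589, 0.2005, 0.0498]
tcp_rot: [-180.0, -0.0, 176.2]
wrist_force: [-4.0, -0.7, 1.7]
finger_gap: 0.0001
gripper_force: 2.1
```

```bash
python3 - <<'E'
from h import *
S=vision.grab_frame("scene");T=vision.grab_frame("top")
s=readout.get_state();print(s["tcp_pos"],s["wrist_force"])
c=np.hstack([cv2.resize(S["img"][80:230,310:460],(400,400),interpolation=2),cv2.resize(T["img"][135:285,120:270],(400,400),interpolation=2)])
cv2.imwrite("pics/crop5.png",c[:,:,::-1])
E
```

```text
[0.58899402 0.20051001 0.04987244] [-4.83347494 -1.80323709  2.79425041]
```

View pics/crop5.png

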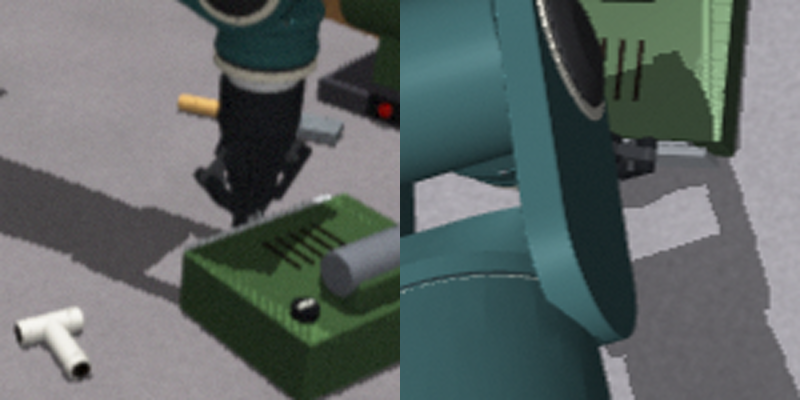

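The tray is almost in (panel just ahead of the front face), no stop force felt yet. Continue in small steps.

Call:
{"name": "drive_tool", "arguments": {"commands": [[-1,0,0,0,0],[0,0,0,0,0],[-0.5,0,0,0,0],[0,0,0,0,0],[-0.5,0,0,0,0],[0,0,0,0,0],[0,0,0,0,0],[0,0,0,0,0]]}}

```text
time: 22.35
tcp_pos: [0.5909, 0.2004, 0.0498]
tcp_rot: [-180.0, -0.0, 176.2]
wrist_force: [-5.4, -2.4, 2.9]
finger_gap: 0.0003
gripper_force: 2.6
```

Call:
{"name": "drive_tool", "arguments": {"commands": [[-0.5,0,0,0,0],[0,0,0,0,0],[-0.5,0,0,0,0],[0,0,0,0,0],[-0.5,0,0,0,0],[0,0,0,0,0],[-0.5,0,0,0,0],[0,0,0,0,0]]}}

```text
time: 23.35
tcp_pos: [0.5911, 0.2004, 0.0498]
tcp_rot: [-180.0, -0.3, 176.2]
wrist_force: [-26.2, -2.5, 14.5]
finger_gap: 0.0001
gripper_force: 12.8
```

Hard stop reached (26 N, no more travel). Back away.

Call:
{"name": "drive_tool", "arguments": {"commands": [[3,0,0,0,0],[4,0,0,0,0],[6,0,0,0,0],[10,0,0,0,0],[20,0,0,0,0],[30,0,0,0,0],[40,0,0,0,0],[40,0,0,0,0]]}}

```text
time: 24.35
tcp_pos: [0.4389, 0.2105, 0.0497]
tcp_rot: [180.0, 0.0, 176.2]
wrist_force: [0.2, 0.5, 0.8]
finger_gap: 0.0
gripper_force: 0.0
```

Call:
{"name": "drive_tool", "arguments": {"commands": [[0,0,-40,0,0],[0,0,-50,0,0],[0,0,-50,0,0],[0,-40,-20,0,0],[0,-50,0,0,0],[0,-50,0,0,0],[0,-40,0,0,0],[0,0,0,0,0]]}}

```text
time: 25.35
tcp_pos: [0.4281, 0.029, 0.2099]
tcp_rot: [-180.0, 0.1, 176.0]
wrist_force: [-0.1, 1.0, 0.0]
finger_gap: -0.0
gripper_force: 0.0
```

```bash
python3 - <<'E'
from h import *
S=vision.grab_frame("scene");T=vision.grab_frame("top")
for p,z in((T,.04),(S,.04)):
  for d in vision.spot_point(p,"tray_front"): print(d["score"],at(p,d["position"],z))
c=np.hstack([cv2.resize(S["img"][80:230,310:460],(400,400),interpolation=2),cv2.resize(T["img"][135:285,120:270],(400,400),interpolation=2)])
cv2.imwrite("pics/crop6.png",c[:,:,::-1])
E
```

```text
0.62 [0.60201251 0.20119408 0.04      ]
```

View pics/crop6.png

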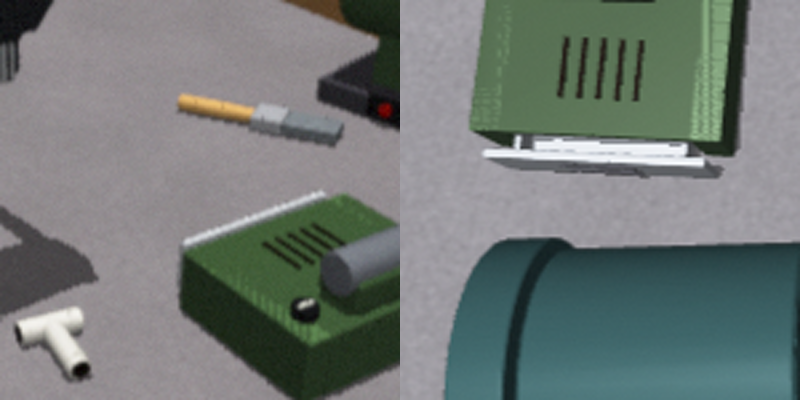

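The tray stays in, with its panel at about (192,195) in the top view, roughly 20 mm in front of the face. That matches the latched position two seconds after I let go.

```bash
python3 - <<'E'
from h import *
print(robot.sign_off())
E
```

```text
the job is handed in; nothing more can be done
None
```

The long-stemmed copper tee was released flat in the tray, the tray was pushed to its stop and stayed in on its catch after I backed off, and the job was handed in at about 25.5 s; I last saw the tee just before the push, and it is hidden under the roof now.

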